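# Unlock and raise the telescopic camera pole

## Robot

A 6-joint arm with a two-finger parallel gripper is mounted at the origin on a cart in front of the work surface, level with it; the furniture and walls round the work are solid. World frame = base frame: x ahead of the robot, y to its left, z up, the work surface at z = 0. Lengths are in m, angles in rad, forces in N, time in s.
With the tool pointing down it reaches from about 0.225 to 0.875 m from the base axis. Payload 3.4 kg.
Tool frame: the origin (TCP) lies between the finger pads; the fingertips stand 22 mm ahead of it and the grasp point (between the pads) lies 3 mm ahead of it (manip.finger_overhang is the distance from the TCP to the fingertips, in m); z points along the fingers, y is the line along which they close (so a half turn about z gives the same grasp; the last joint's range is limited). The gripper opens to 85 mm and grips with 20 to 120 N. Pads are 22 mm wide; open, the fingers measure 114 mm over their backs; the gripper's body (76 mm by 85 mm) begins 54 mm behind the grasp point. The pads swing forward as they close: fully open they stand 13 mm farther back than shut.
Start: joints at [-1.237, 0.276, 1.505, -0, 1.361, -0.121], TCP at [0.253, -0.517, 0.253] pointing down, gripper open.
Joint ranges: [-2.89, 2.89], [-0.75, 2.08], [0.22, 2.7], [-1.18, 4.32], [0.11, 2.71], [-2.7, 2.7]. Speed limits (rad/s): [2.57, 2.57, 3.14, 3.14, 3.14, 3.14].

## Interface

Orientations are given as a unit quaternion [w, x, y, z].
In Python, from rig import get_state, eyes, order, manip gives the robot as it stands.
- The arm moves only by the tool drive_tool, never from a script. Its argument "rows" is a list of rows, each a list of 4 numbers: the shift along the tool's x, y, z in units of 25 mm (1.0 is 25 mm), then the turn about the tool's z in units of 6 degrees (1.0 is 6 degrees). A call has exactly 8 rows; each row is the pose to reach, as a shift and turn from the pose commanded when the call began, along the tool's axes at that moment; what a row does not reach only later rows make up. A row lasts 1/12 s, in which the tool goes at most 41.7 mm and 7.16 degrees, less where a joint would pass 70% of its speed; a pose out of reach is approached as far as the arm can. A call with a gripper value outside its range is refused whole. "grip" is the finger opening in mm, from 0 to 85.4, set as the call begins (left out, the last holds). The fingers move at their own pace and stop on an object; "newtons" is the grip in N (left out, the last holds). Time passes only in rows, so rows that repeat a pose let the fingers close, or fill a call up. It gives the time, the measured TCP pose, the force, the opening and the grip force at its end, in the units of the state.
- get_state(): the state, without advancing time (a new reading comes with each control period).
- eyes.get_image(name): name is "scene" or "top" or "wrist"; returns (picture, depth): 384x512x3 uint8, red, green, blue; 384x512 float32, m along the optical axis (not along the pixel's ray), 0 where there is no reading.
- eyes.camera_info(name): a dict with "fx", "fy", "cx", "cy" (pixels), "R" (3x3) and "t" (3): a world point X has camera coordinates R X + t. Camera axes: x right, y down, z forward; pixel columns grow to the right and rows downward; lengths in m; the calibration is good to about 2 mm. The wrist camera is an equidistant fisheye: a pixel r from the principal point sees the ray r / f radians off the axis. A picture is of the moment at which its call begins: read the wrist's pose just before it. camera_info takes no time and is no camera call; for the wrist camera it gives the pose at the moment of the call.
- order.sign_off(): hands the job in; it is judged then, once.
The state is a dict: "clock": time; "qpos": joint angles; "qd": joint speeds; "effort": joint torques, N m; "position": TCP position; "ee_rot": TCP orientation; "contact_force": force on the tool from outside, world axes, zero at the start; "moment": the same for the moment, N m; "width": finger opening in m; "gripper_force": force on a finger pad.
Only numpy, scipy, OpenCV 4.12 (cv2) and the standard library are available. Lean on these libraries where they do the work, as an engineer would, in place of code of your own. Each camera call takes 0.05 s, during which the arm holds its last target. There are 200 camera calls.

## Task

Get the telescopic camera pole on the bar ready for filming: draw the locking pin straight out of its bore by the orange paddle and lay it in the open-topped side notch on the same foot, pushed in lengthwise as far as it sat in the bore, and let go of it. Then pinch the grey grip so that the red button in its side is squeezed in, pull the pole up past the first stop to the second, fully extended, and finish still holding it there with the button squeezed. Leave the tins, jar and plant pot round it where they stand.

Things in the scene. Friction and masses are not known exactly. Their poses are not given: they have to be found in the camera images.
- stand: Fixed foot and outer tube of the pole. Steel foot plate 14 mm thick, x -60 to 60, y -60 to 105 mm; black housing 40 mm wide in y: bore block (x -45 to -15) 75 mm high, tube behind it (x -19 to 21) 96 mm high. Origin: on the bar under the pole's axis. z up; -x is the side from which the pin sticks out; +y is the side of the notch.
- bore (a point): Mouth of the round pin bore in the housing's front face, at (-45, 0, 55) mm in the stand's frame; its axes are the stand's. The bore runs along +x, 10.5 mm across, 30 mm long, and on into a cross hole of the inner tube; the pin in it blocks the pole from rising.
- notch (a point): Where the middle of the pin's shank belongs when parked, at (-22.5, 75, 52) mm in the stand's frame; its axes are the stand's. Aluminium cradle along x (x -45 to -10 mm), open at the top and both ends, 12 mm wide inside with flared lips, floor at 48 mm, lips up to about 66 mm above the bar.
- pin: Loose locking pin, about 50 g. Origin: centre of its orange paddle, 26 (x) x 14 (y) x 30 (z) mm, 54 above the bar at the start. +x runs to the tip; from the origin: neck 8 mm thick, collar 18 across at 35 to 39 mm, round shank 8 thick to the tip at 84.5 mm. At the start the shank is in the bore up to the collar: draw it 45 mm to -x to free it. It balances in the shank, 10 mm past the collar.
- pin_shank (a point): Middle of the pin's shank, 62.5 mm from the pin's origin along its +x.
- grip_centre (a point): Point on the pole's axis in the grey grip, level with the red button's middle; 134 mm above the bar when stowed; rises with the pole; axes are the stand's. The grip is a 36 x 36 mm block, 30 mm below to 22 above this point, with a 10 mm stud on top. Taken from above, fingers closing along the stand's y, it is 41.5 mm wide over the button, 36 with the button squeezed flush.
- button (a joint): Red release button, 14 by 20 mm, in the grip's -y side, standing 5.5 mm proud: 0 out, 0.006 m fully in; spring 2 to 6 N. The pole is unlatched when it is in by more than about 3.5 mm. Let go, it latches the pole at the bottom, at the first or at the second stop, with some 2 mm of play; between stops the pole sinks until it latches.
- pole (a joint): Height of the pole above its stowed position: 0 stowed, first stop about 0.065 m, second stop (end of travel) 0.130 m. Pulling takes about 4 N; it is heavy enough to sink when unlatched.
- spice_paprika: Loose orange-red rectangular spice tin 35 by 61 mm, 98 mm tall; to be left standing. Origin: centre of its underside.
- jam_jar: Loose jam jar with a green lid, 62 mm across, 86 mm tall; to be left standing. Origin: centre of its underside.
- little_pot: Loose small clay-coloured plant pot, 72 mm across, 76 mm tall; to be left standing. Origin: centre of its underside.
- soup_tin: Loose soup tin, 57 mm across, 72 mm tall; to be left standing. Origin: centre of its underside.
Not all that is in view belongs to the job. What is shaped like the pin but pink or yellow is not meant. Of the things that look like the spice_paprika, take the one that is farthest to the robot's left at the start.

How it is judged:
On the way, in this order (a step that is already met when the one before it is completed fails the run):
1. the pin is drawn clear of the bore (x of pin_shank in the frame of bore below -0.024 m), for 0.05 s.
2. the pin lies let go in the side notch (x of pin_shank in the frame of notch between -0.01 and 0.012 m and y of pin_shank in the frame of notch between -0.004 and 0.004 m and z of pin_shank in the frame of notch between -0.004 and 0.004 m and angle between the x axis of pin and the x axis of stand, either way round below 0.12 rad and contact force between the fingers and pin below 0.3 N), for 0.2 s.
3. the pole is at or past its first stop with the button squeezed (value of joint pole above 0.06 m and value of joint button above 0.003 m), for 0.05 s.
At the end, for the whole second after the job is handed in: Gripper holds the grip (over 4 N), button in over 3 mm, pole at rest above 120 mm; pin untouched in the notch (4 mm sideways and in height, -10 to +12 mm lengthwise, parallel within 0.12 rad); the four bystanders upright within 20 mm of their places (all of step 2 and value of joint pole above 0.12 m and value of joint button above 0.003 m and contact force between the fingers and pole above 4 N and velocity of joint pole between -0.02 and 0.02 m/s and distance of each of spice_paprika, jam_jar, little_pot, soup_tin from where it was at the start of the episode below 0.02 m and angle between each of spice_paprika, jam_jar, little_pot, soup_tin's own z axis and vertical below 0.2 rad); the arm keeps its last pose, push and grip.
It fails at once if a tin, the jar or the plant pot is knocked over or pushed more than 3 cm (distance of any of spice_paprika, jam_jar, little_pot, soup_tin from where it was at the start of the episode above 0.03 m).
It also fails if it takes over 45 s, if anything falls off the work surface, if the arm or the gripper's body presses on something with over 40 N, if the wrist force passes 120 N, or if a joint passes its speed limit or range.

## Working session

There is one attempt and no reset: what is moved stays moved. The work goes in short steps, Python scripts to look and compute and a tool call to move; the robot and the scene stay as the last step left them, time stands still between calls to the robot, and variables do not carry over. Pictures are saved under pics/ and viewed, at most 10 in all, crops included, and the job is handed in when it is done.

Besides the shell and the picture viewer there is one more tool, called after "Request:" as name(argument=value, ...) on one line, values as JSON. drive_tool: Moves the arm, as the interface text tells. Its arguments: {"type":"object","properties":{"rows":{"type":"array","items":{"type":"array","items":{"type":"number"}}},"grip":{"type":"number"},"newtons":{"type":"number"}},"required":["rows"]}

```bash
mkdir -p pics; ls
cat > h.py <<'E'
import numpy as np, cv2
from rig import get_state, eyes, order, manip
def grab(n):
    c=eyes.camera_info(n); im,d=eyes.get_image(n)
    return im,d,c
def pts(d,c):
    v,u=np.mgrid[0:d.shape[0],0:d.shape[1]]
    P=np.stack([(u-c['cx'])/c['fx']*d,(v-c['cy'])/c['fy']*d,d],-1)
    return (P-c['t'])@np.array(c['R'])
E
python3 - <<'E'
from h import *
a=[]
for n in('scene','top'):
    im,d,c=grab(n); np.savez(n+'.npz',im=im,d=d,**{k:np.array(c[k]) for k in c})
    cv2.imwrite(f'pics/{n}0.png',cv2.resize(im[...,::-1],(800,600)))
    R=np.array(c['R']);print(n,-R.T@c['t'],R[2],c['fx'])
s=get_state();print(s['clock'],s['position'],s['ee_rot'],s['width'],manip.finger_overhang)
E
```

```text
pics
scene [0.3736034  0.60458148 0.97235461] [ 0.1524104  -0.50505497 -0.84952372] 440.1372344199609
top [0.33681727 0.07789066 1.38691019] [ 0.14820112  0.00629859 -0.98893719] 499.95778680248185
0.1 [ 0.2524091  -0.51613465  0.25252442] [-8.29660274e-04  9.74257713e-01  2.25435599e-01 -1.03197957e-04] 0.08532427112523495 0.022
```

View pics/scene0.png

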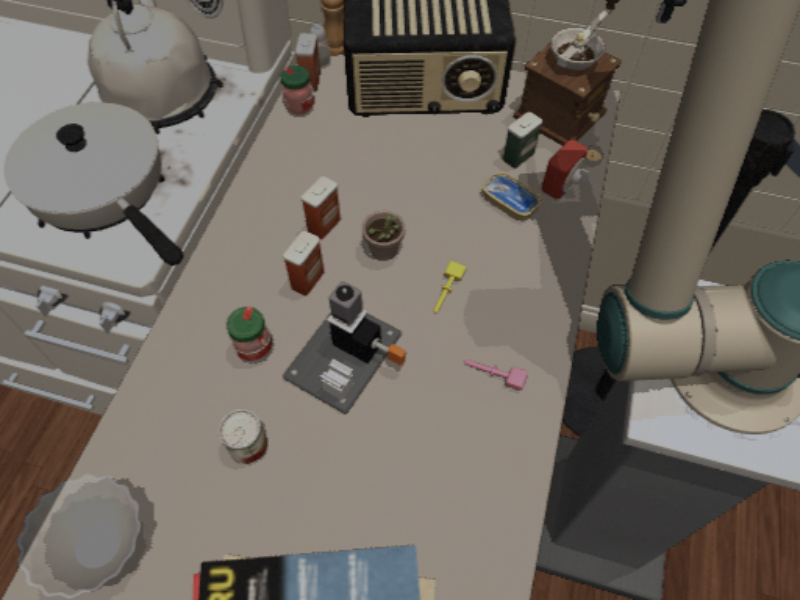

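View pics/top0.png

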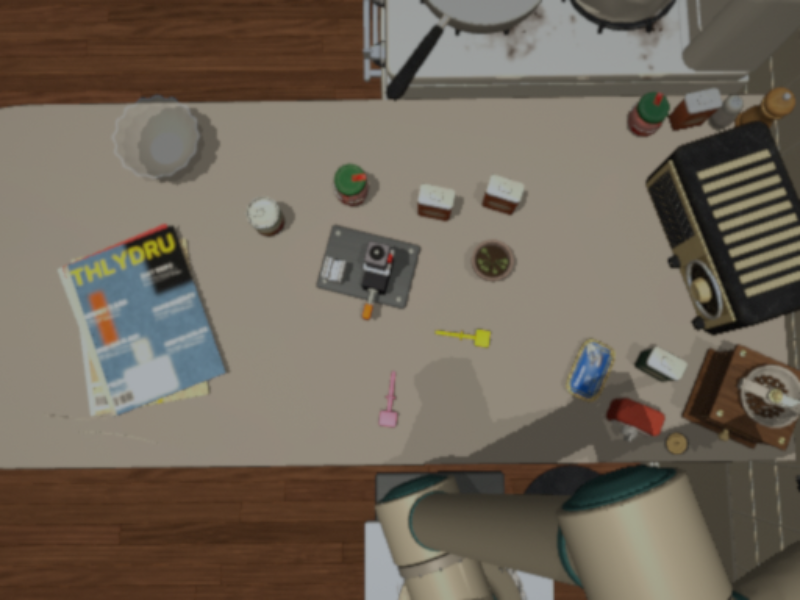

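The scene view has the stand at (345,345) with the orange paddle at (397,353). In the top view the foot plate is centred near (368,267), the paddle is at (368,312), the cradle at (333,268) and the grip at (377,255). The button is on the right, and the pin points at the robot.

Run:
```python
from h import *
for n in('scene','top'):
    z=np.load(n+'.npz'); im=z['im'];d=z['d'];P=pts(d,z);R=z['R'];t=z['t'];C=-R.T@t
    hsv=cv2.cvtColor(im,cv2.COLOR_RGB2HSV);H,S,V=[hsv[...,i].astype(int) for i in range(3)]
    ok=(d>0)
    box=ok&(P[...,0]>.3)&(P[...,0]<.8)&(P[...,1]>-.15)&(P[...,1]<.35)
    def ray(uv,h):
        uv=np.atleast_2d(uv).astype(float);r=np.c_[(uv[:,0]-z['cx'])/z['fx'],(uv[:,1]-z['cy'])/z['fy'],np.ones(len(uv))]@R
        return C+r*((h-C[2])/r[:,2])[:,None]
    print(n,'table z',np.median(P[box&(abs(P[...,2])<.02)][:,2]))
    m=box&(P[...,2]>.009)&(P[...,2]<.022)
    m=cv2.morphologyEx(m.astype(np.uint8),cv2.MORPH_OPEN,np.ones((3,3)))
    # plate: largest contour, hull, on plane
    cs=cv2.findContours(m,0,2)[0];c=max(cs,key=cv2.contourArea)
    X=ray(c[:,0],.014);r=cv2.minAreaRect((X[:,:2]*1000).astype(np.float32));print(' plate',r, 'z',np.median(P[m>0][:,2]))
    o=box&(H>5)&(H<18)&(S>170)&(V>120)&(P[...,2]>.03)&(P[...,2]<.08)
    q=P[o]; print(' paddle n',len(q),np.median(q,0),q.min(0),q.max(0))
    top=q[q[:,2]>.063]; print('  top',len(top),top.mean(0) if len(top) else '',cv2.minAreaRect((top[:,:2]*1000).astype(np.float32)) if len(top)>5 else '')
    g=box&(P[...,2]>.125)&(P[...,2]<.18); q=P[g]; 
    print(' grip n',len(q),q.min(0),q.max(0)); 
    for lo,hi in((.15,.160),(.161,.172)):
        w=q[(q[:,2]>lo)&(q[:,2]<hi)]; 
        if len(w)>4: print('  lvl',lo,len(w),w.mean(0),cv2.minAreaRect((w[:,:2]*1000).astype(np.float32)))
    l=box&(P[...,2]>.055)&(P[...,2]<.075)
    # objects
    k=cv2.connectedComponentsWithStats((box&(P[...,2]>.03)).astype(np.uint8))
    for i in range(1,k[0]):
        if k[2][i][4]>40:
            q=P[k[1]==i]; a=np.percentile(q[:,2],95); w=q[q[:,2]>a-.006]; print('  obj',k[2][i][:5],np.round(np.r_[w.mean(0),np.ptp(w[:,:2],0)],3), np.median(im[k[1]==i],0))
```

```text
scene table z -0.0006124637038690703
 plate ((599.9205322265625, 174.4971466064453), (118.8339614868164, 119.48714447021484), 75.65404510498047) z 0.013721361161218224
 paddle n 49 [0.50772326 0.15132647 0.06824092] [0.49545828 0.14211179 0.06333997] [0.51978503 0.15821562 0.07124217]
  top 49 [0.50775644 0.15155805 0.06800551] ((507.3641357421875, 150.87344360351562), (10.614574432373047, 25.914636611938477), 70.83375549316406)
 grip n 352 [0.568354   0.10938683 0.12513757] [0.60927741 0.15146641 0.16584964]
  lvl 0.15 213 [0.58806252 0.13134014 0.15559956] ((589.0988159179688, 129.6139678955078), (37.1313591003418, 35.48650360107422), 75.90126037597656)
  lvl 0.161 6 [0.58778461 0.12821727 0.16418681] ((585.1553955078125, 126.91559600830078), (12.075496673583984, 3.966498374938965), 31.245019912719727)
  obj [193 113  25  34 586] [ 0.711 -0.086  0.095  0.048  0.063] [88. 73. 62.]
  obj [232 135  28  27 587] [ 0.589 -0.063  0.068  0.07   0.072] [69. 62. 49.]
  obj [182 148  25  36 614] [0.698 0.031 0.095 0.043 0.062] [93. 80. 70.]
  obj [ 210  180   50   54 1192] [0.589 0.13  0.157 
[... 901 characters left out ...]
78516)
  lvl 0.161 44 [0.58974781 0.12944961 0.16301765] ((590.2738037109375, 129.274658203125), (22.449411392211914, 27.314733505249023), 58.42097091674805)
  obj [214 105  23  27 476] [0.734 0.177 0.088 0.053 0.054] [65. 90. 54.]
  obj [309 112  27  24 431] [ 0.711 -0.088  0.098  0.047  0.064] [163. 164. 155.]
  obj [267 118  24  22 417] [0.699 0.03  0.098 0.043 0.061] [164. 166. 155.]
  obj [160 126  21  24 395] [0.681 0.328 0.072 0.056 0.048] [160. 162. 151.]
  obj [302 153  27  27 561] [ 0.591 -0.066  0.07   0.07   0.07 ] [70. 64. 43.]
  obj [231 154  21  51 610] [0.59  0.129 0.16  0.039 0.04 ] [84.  73.  58.5]
  obj [206 164  16  18 192] [0.583 0.209 0.067 0.04  0.038] [150. 150. 147.]
```

```bash
cat >> h.py <<'E'
from scipy.spatial.transform import Rotation as Ro
O=np.array([.590,.129,0]);YAW=np.radians(-14.9)
S=np.array([[np.cos(YAW),-np.sin(YAW),0],[np.sin(YAW),np.cos(YAW),0],[0,0,1]])
def plan(*T,flip=True):
    s=get_state();q=s['ee_rot'];T0=Ro.from_quat([*q[1:],q[0]]).as_matrix()
    yaw=np.arctan2(T0[1,0],T0[0,0]);want=YAW+(np.pi if flip else 0)
    dy=(want-yaw+np.pi)%(2*np.pi)-np.pi
    p=np.array(s['position'])
    print('t',round(s['clock'],2),'stand',np.round((p-O)@S*1000,1),'q',np.round(s['qpos'],2),'w',round(s['width']*1000,1),'tilt',np.round(T0[2],4),'F',np.round(s['contact_force'],1),'gf',np.round(s['gripper_force'],1),'turn',round(-np.degrees(dy)/6,2))
    for t in T: print(t,np.round((O+S@(np.array(t)/1000)-p)@T0/.025,2))
E
python3 - <<'E'
from h import *
plan((-84,0,200),(-84,0,120))
s=get_state();c=eyes.camera_info('wrist');R=np.array(c['R']);C=-R.T@c['t'];q=s['ee_rot'];T0=Ro.from_quat([*q[1:],q[0]]).as_matrix()
print('cam in tool',(C-s['position'])@T0, 'tool yaw',np.degrees(np.arctan2(T0[1,0],T0[0,0])))
E
```

```text
t 0.1 stand [-160.4 -710.2  252.5] q [-1.24  0.28  1.51 -0.    1.36 -0.12] w 85.3 tilt [ 2.0e-04 -1.7e-03 -1.0e+00] F [ 0.  -0.5  0.2] gf 0.0 turn -23.17
(-84, 0, 200) [ 20.93 -19.45   2.14]
(-84, 0, 120) [ 20.93 -19.44   5.34]
cam in tool [ 0.07624666  0.00028704 -0.12102765] tool yaw 26.056989601962524
```

Request:
drive_tool(rows=[[1.1,-1.0,0,-1],[2.2,-2.0,0,-2],[3.3,-3.0,0,-3],[4.4,-4.0,0,-4],[5.5,-5.1,0,-5],[6.6,-6.1,0,-6],[7.7,-7.1,0,-7],[8.8,-8.2,0,-8]], grip=50, newtons=40)

```text
clock: 0.77
position: [0.3604, -0.2342, 0.2531]
ee_rot: [0.0, 0.797, 0.604, 0.0]
contact_force: [1.2, -0.6, -1.4]
width: 0.0501
gripper_force: 0.0
```

```bash
python3 -c "
from h import *
plan((-84,0,200))"
```

```text
t 0.77 stand [-128.5 -410.   253.1] q [-0.74  0.05  1.79  0.    1.3  -0.46] w 50.1 tilt [ 0.e+00  1.e-04 -1.e+00] F [ 1.2 -0.6 -1.4] gf 0.0 turn -15.13
(-84, 0, 200) [16.42  1.55  2.12]
```

Request:
drive_tool(rows=[[1.4,0.1,0.1,-1],[2.8,0.2,0.3,-2],[4.2,0.3,0.5,-3],[5.6,0.4,0.7,-4],[7.0,0.6,0.9,-5],[8.4,0.7,1.1,-6],[9.8,0.8,1.3,-7],[11.2,1.0,1.5,-8]])

```text
clock: 1.43
position: [0.4607, 0.0285, 0.2153]
ee_rot: [-0.0, 0.482, 0.876, -0.0]
contact_force: [1.3, -1.7, -1.0]
width: 0.0502
gripper_force: 0.0
```

```bash
python3 -c "
from h import *
plan((-84,0,120))"
```

```text
t 1.43 stand [ -99.1 -130.4  215.3] q [-0.09  0.13  1.79 -0.    1.22 -0.65] w 50.2 tilt [ 4.e-04 -7.e-04 -1.e+00] F [ 1.3 -1.7 -1. ] gf 0.0 turn -7.12
(-84, 0, 120) [3.09 4.24 3.81]
```

Request:
drive_tool(rows=[[0.4,0.6,0.5,-1],[0.8,1.2,1.0,-2],[1.2,1.8,1.5,-3],[1.7,2.4,2.0,-4],[2.2,3.1,2.5,-5],[2.6,3.7,3.1,-6],[3.1,4.24,3.5,-7.12],[3.09,4.24,3.5,-7.12]])

```text
clock: 2.1
position: [0.5093, 0.1507, 0.1257]
ee_rot: [-0.002, 0.13, 0.992, 0.0]
contact_force: [0.4, -0.0, 0.2]
width: 0.0502
gripper_force: 0.0
```

Run:
```python
from h import *
im,d,c=grab('wrist');cv2.imwrite('pics/w1.png',im[...,::-1])
P=[];plan((-84,0,57))
# project the paddle top centre & bore mouth
R=np.array(c['R']);
for X in((-84,0,69),(-71,7,69),(-71,-7,69),(-97,7,69),(-97,-7,69)):
    v=R@(O+S@(np.array(X)/1000))+c['t'];th=np.arctan2(np.hypot(*v[:2]),v[2]);u=v[:2]/np.hypot(*v[:2])*th
    print(X,np.round([c['cx']+c['fx']*u[0],c['cy']+c['fy']*u[1]],1))
hsv=cv2.cvtColor(im,cv2.COLOR_RGB2HSV);m=((hsv[...,0]>5)&(hsv[...,0]<18)&(hsv[...,1]>170)&(hsv[...,2]>110)).astype(np.uint8)
for k in cv2.findContours(m,0,2)[0]:
    if cv2.contourArea(k)>60: print(cv2.contourArea(k),cv2.boundingRect(k),cv2.minAreaRect(k))
```

```text
t 2.15 stand [-83.3  -1.2 126.7] q [ 0.15  0.32  1.79 -0.    1.04 -1.15] w 49.8 tilt [ 0.0029 -0.0014 -1.    ] F [-0.9 -0.6  0.3] gf 0.0 turn -0.04
(-84, 0, 57) [0.02 0.05 2.79]
(-84, 0, 69) [257.6 223.9]
(-71, 7, 69) [268.2 241.8]
(-71, -7, 69) [247.1 241.8]
(-97, 7, 69) [268.6 204.9]
(-97, -7, 69) [246.5 205. ]
655.5 (247, 202, 21, 37) ((257.0, 220.0), (36.0, 20.0), 90.0)
```

View pics/w1.png

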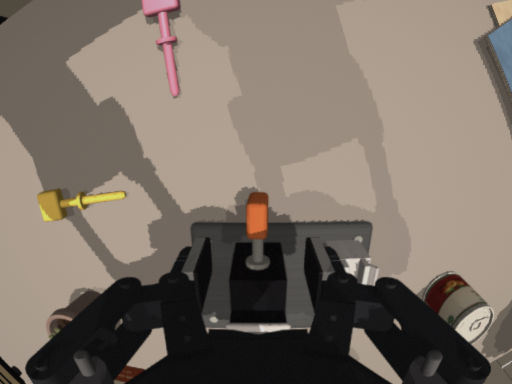

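The wrist view shows the paddle at (257,220), with the collar and housing below it at (258,265), all aligned with the fingers. The predicted position was (258,224), so the offset is under 3 mm. Descending.

Request:
drive_tool(rows=[[0.03,0,0.5,0],[0.05,0,1.0,0],[0.05,0,1.5,0],[0.05,0,2.0,0],[0.05,0,2.4,0],[0.05,0,2.7,0],[0.05,0,2.75,0],[0.05,0,2.75,0]])

```text
clock: 2.82
position: [0.5086, 0.1483, 0.0594]
ee_rot: [-0.0, 0.133, 0.991, -0.0]
contact_force: [-0.1, 0.2, 0.1]
width: 0.0502
gripper_force: 0.0
```

Request:
drive_tool(rows=[[0,0,0,0],[0,0,0,0],[0,0,0,0],[0,0,0,0],[0,0,0,0],[0,0,0,0],[0,0,0,0],[0,0,0,0]], grip=5, newtons=40)

```text
clock: 3.48
position: [0.5095, 0.1494, 0.0603]
ee_rot: [0.001, 0.132, 0.991, 0.001]
contact_force: [-1.6, 5.8, 5.7]
width: 0.0135
gripper_force: 39.9
```

```bash
python3 -c "
from h import *
plan((-140,0,57))"
```

```text
t 3.48 stand [-83.1  -0.9  60.3] q [ 0.15  0.39  1.87  0.    0.87 -1.15] w 13.5 tilt [-0.0017  0.0018 -1.    ] F [-1.6  5.8  5.7] gf 39.9 turn -0.05
(-140, 0, 57) [2.28 0.02 0.13]
```

Request:
drive_tool(rows=[[0.2,0,0,0],[0.5,0,0,0],[0.8,0,0,0],[1.1,0,0,0],[1.4,0,0,0],[1.8,0,0,0],[2.2,0,0,0],[2.4,0,0,0]])

```text
clock: 4.15
position: [0.4456, 0.1637, 0.0583]
ee_rot: [-0.004, 0.132, 0.991, -0.002]
contact_force: [0.5, 0.4, -1.1]
width: 0.0131
gripper_force: 38.9
```

Request:
drive_tool(rows=[[0,0,0,0],[0,0,-0.1,0],[0,0,-0.3,0],[0,0,-0.6,0],[0,0,-0.9,0],[0,0,-1.2,0],[0,0,-1.2,0],[0,0,-1.2,0]])

```text
clock: 4.82
position: [0.4515, 0.1644, 0.0904]
ee_rot: [0.001, 0.133, 0.991, 0.0]
contact_force: [-1.0, 0.4, -0.3]
width: 0.0136
gripper_force: 38.9
```

Run:
```python
from h import *
im,d,c=grab('wrist');cv2.imwrite('pics/w2.png',im[...,::-1])
plan((-140,75,85))
```

```text
t 4.87 stand [-143.4   -1.6   89.9] q [ 0.2   0.29  1.95 -0.    0.9  -1.1 ] w 13.2 tilt [-7.e-04  2.e-04 -1.e+00] F [ 0.5 -1.3  0.6] gf 38.9 turn -0.05
(-140, 75, 85) [-0.12  3.06  0.2 ]
```

View pics/w2.png

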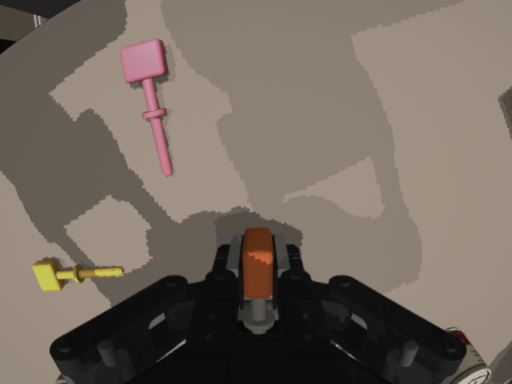

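The wrist view shows the paddle held between the fingers at (258,262), with the collar at (258,318), clear of the bore and straight. Moving sideways towards the notch.

Request:
drive_tool(rows=[[0,0.4,0,0],[0,0.8,0,0],[0,1.3,0,0],[0,1.8,0,0],[0,2.3,0,0],[0,2.7,0,0],[0,3.05,0,0],[0,3.05,0,0]])

```text
clock: 5.53
position: [0.4717, 0.24, 0.0895]
ee_rot: [0.0, 0.132, 0.991, 0.0]
contact_force: [-0.7, -0.2, -0.7]
width: 0.0135
gripper_force: 39.0
```

Run:
```python
from h import *
plan((-87,75,85))
for n in('scene','top'):
    im,d,c=grab(n);P=(pts(d,c)-O)@S*1000
    hsv=cv2.cvtColor(im,cv2.COLOR_RGB2HSV)
    o=(hsv[...,0]>5)&(hsv[...,0]<18)&(hsv[...,1]>170)&(hsv[...,2]>100)&(abs(P[...,0]+130)<60)&(abs(P[...,1]-75)<40)
    if o.sum(): print(n,'paddle',o.sum(),np.median(P[o],0),P[o].min(0),P[o].max(0))
    # shank: grey points in front
    k=(d>0)&(P[...,0]>-102)&(P[...,0]<-55)&(abs(P[...,1]-75)<14)&(P[...,2]>50)&(P[...,2]<110)
    print(' shank',np.round(P[k][:40],0).tolist())
    l=(d>0)&(P[...,0]>-43)&(P[...,0]<-12)&(abs(P[...,1]-75)<20)&(P[...,2]>40)&(P[...,2]<75)
    q=P[l];print(' cradle',len(q),q.min(0),q.max(0),q.mean(0))
    a=cv2.resize(im[150:260,190:290,::-1] if n=='scene' else im[120:220,180:280,::-1],None,fx=5,fy=5,interpolation=2);cv2.imwrite(f'pics/{n}1.png',a)
a=cv2.imread('pics/scene1.png')[:500,:400];b=cv2.imread('pics/top1.png')[:500,:400];cv2.imwrite('pics/pair.png',np.hstack([a,b]))
```

```text
t 5.53 stand [-142.9   76.9   89.5] q [ 0.34  0.35  1.84  0.    0.94 -0.97] w 13.5 tilt [-8.e-04  1.e-03 -1.e+00] F [-0.7 -0.2 -0.7] gf 39.0 turn -0.04
(-87, 75, 85) [-2.23 -0.07  0.18]
scene paddle 13 [-155.11859267   78.5957028    96.44961755] [-160.2372045    72.74957004   94.25431215] [-153.4019774    94.31586345  139.44934574]
 shank [[-61.0, 74.0, 85.0], [-63.0, 73.0, 83.0], [-60.0, 77.0, 83.0], [-63.0, 76.0, 84.0], [-65.0, 76.0, 87.0], [-69.0, 77.0, 92.0], [-68.0, 72.0, 83.0], [-61.0, 78.0, 81.0], [-64.0, 78.0, 83.0], [-66.0, 78.0, 87.0], [-68.0, 76.0, 85.0], [-70.0, 75.0, 85.0], [-72.0, 74.0, 85.0], [-74.0, 73.0, 85.0], [-65.0, 80.0, 85.0], [-67.0, 79.0, 85.0], [-70.0, 79.0, 86.0], [-71.0, 77.0, 86.0], [-72.0, 75.0, 83.0], [-75.0, 74.0, 84.0], [-77.0, 74.0, 87.0], [-70.0, 80.0, 83.0], [-73.0, 79.0, 86.0], [-74.0, 78.0, 85.0], [-76.0, 76.0, 84.0], [-79.0, 76.0, 87.0], [-79.0, 74.0, 83.0], [-82.0, 74.0, 87.0], [-71.0, 78.0, 77.0], [-76.0, 80.0, 86.0], [-78.0, 79.0, 85.0], [-80.0, 78.0, 87.0], [-82.0, 77.0, 87.0], [-84.0, 76.0, 88.0], [-85.0, 74.0, 84.0], [-87.0, 73.0, 84.0], [-77.0, 79.0, 80.0], [-80.0, 79.0, 83.0], [-83.0, 79.0, 87.0], [-85.0, 77.0, 85.0]]
 cradle 225 [-42.97048665  57.67817878  40.22516789] [-12.10930385  91.76366533  68.65149111] [-27.64309681  75.10250836  55.72717794]
 shank []
 cradle 147 [-42.97894932  58.344888    41.03359446] [-12.26375777  92.45201037  70.8397827 ] [-26.9534936   74.41322871  58.5078859 ]
```

View pics/pair.png

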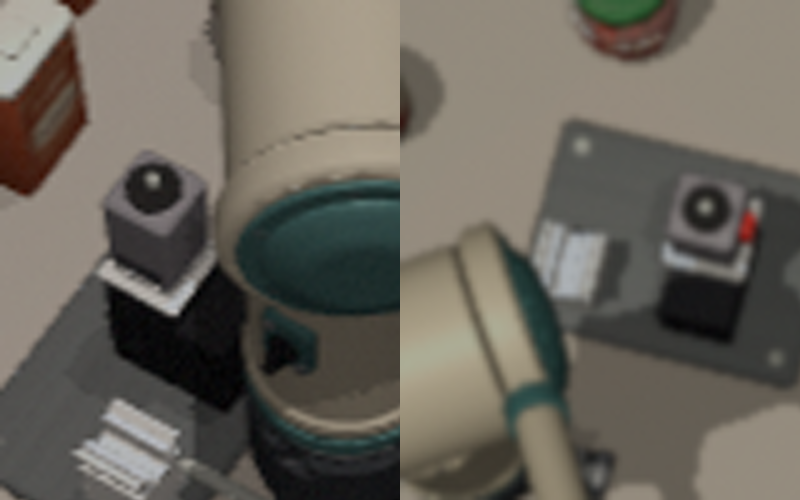

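The left crop (scene) shows the cradle at (130,440) with the shank approaching it at (185,465). The right crop (top) shows the cradle at (570,260) and the tip at (597,465). The shank is level with its axis about 82 mm high, and it is 1–2 mm too far to +y. Moving over the notch.

Request:
drive_tool(rows=[[-0.4,-0.06,0,0],[-0.8,-0.06,0,0],[-1.2,-0.06,0,0],[-1.6,-0.06,0,0],[-2.0,-0.06,0,0],[-2.28,-0.06,0,0],[-2.28,-0.06,0,0],[-2.28,-0.06,0,0]])

```text
clock: 6.3
position: [0.5258, 0.2212, 0.0893]
ee_rot: [-0.0, 0.133, 0.991, -0.0]
contact_force: [0.2, 0.5, -1.5]
width: 0.0131
gripper_force: 39.0
```

Run:
```python
from h import *
plan((-86,75,58.3))
for n in('scene',):
    im,d,c=grab(n);P=(pts(d,c)-O)@S*1000
    k=(d>0)&(P[...,0]>-40)&(P[...,0]<2)&(abs(P[...,1]-75)<20)&(P[...,2]>74)&(P[...,2]<110)
    q=P[k];print(len(q),q.mean(0),q.min(0),q.max(0))
    for x in range(-40,5,8):
        w=q[(q[:,0]>x)&(q[:,0]<=x+8)]
        if len(w):print(x,len(w),w.mean(0),w[:,2].max(), w[:,1].min(),w[:,1].max())
    cv2.imwrite('pics/s3.png',cv2.resize(im[150:260,150:270,::-1],None,fx=5,fy=5,interpolation=2))
plan((-86,75,58.3))
```

```text
t 6.3 stand [-85.7  72.6  89.3] q [ 0.28  0.41  1.75  0.    0.98 -1.03] w 13.1 tilt [ 5.e-04 -2.e-04 -1.e+00] F [ 0.2  0.5 -1.5] gf 39.0 turn -0.06
(-86, 75, 58.3) [0.01 0.1  1.24]
52 [-22.31088754  72.52448075  85.39087984] [-39.23396632  67.72675079  80.70905705] [-5.00988511 75.68362224 89.33814136]
-40 11 [-35.95257537  72.1553011   84.4141867 ] 86.77378734331195 67.72675078965302 75.0121962829295
-32 13 [-27.95270235  72.70143323  85.86040249] 89.33814136225851 68.21667775973286 75.22660793785359
-24 11 [-19.85848231  72.56962811  85.19851906] 87.14559422388312 68.97473863004014 75.16335208406234
-16 14 [-11.81529734  72.56007409  85.76295066] 87.9786422705406 68.43728396254467 75.68362224478676
-8 3 [-5.81507474 72.77970284 85.90648223] 86.63065635500969 70.7269988614846 74.25672121354049
t 6.35 stand [-86.4  72.6  89.3] q [ 0.28  0.41  1.75  0.    0.99 -1.03] w 13.4 tilt [ 1.e-03 -5.e-04 -1.e+00] F [-0.   0.3 -0.6] gf 39.0 turn -0.06
(-86, 75, 58.3) [-0.02  0.1   1.24]
```

View pics/s3.png

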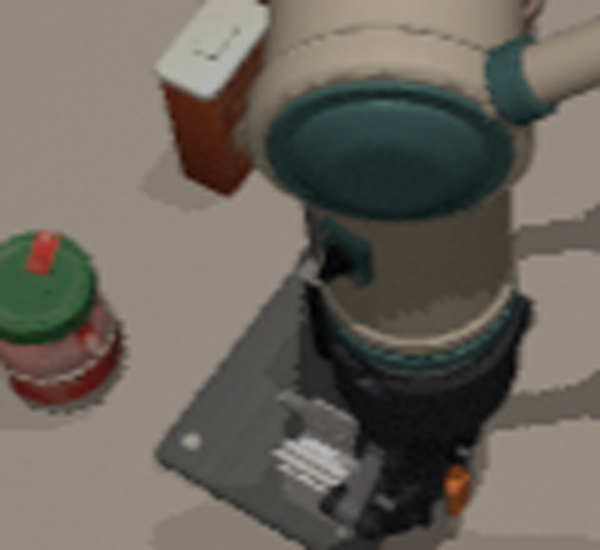

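The crop shows the shank above the cradle (310,460), parallel to it but about 2.4 mm short in y. Correcting that and lowering.

Request:
drive_tool(rows=[[0,0.09,0,0],[0,0.09,0.2,0],[0,0.09,0.4,0],[0,0.09,0.6,0],[0,0.09,0.75,0],[0,0.09,0.9,0],[0,0.09,0.9,0],[0,0.09,0.9,0]])

```text
clock: 7.02
position: [0.5258, 0.2237, 0.0666]
ee_rot: [-0.0, 0.132, 0.991, -0.0]
contact_force: [-0.2, 0.1, -0.4]
width: 0.0129
gripper_force: 39.0
```

Run:
```python
from h import *
plan((-86,75,58.3))
```

```text
t 7.02 stand [-86.3  75.   66.6] q [ 0.28  0.43  1.77 -0.    0.93 -1.02] w 12.9 tilt [ 6.e-04 -5.e-04 -1.e+00] F [-0.2  0.1 -0.4] gf 39.0 turn -0.05
(-86, 75, 58.3) [-0.01  0.    0.33]
```

Request:
drive_tool(rows=[[0,0,0.1,0],[0,0,0.2,0],[0,0,0.3,0],[0,0,0.33,0],[0,0,0.33,0],[0,0,0.33,0],[0,0,0.33,0],[0,0,0.33,0]])

```text
clock: 7.68
position: [0.5261, 0.2237, 0.0588]
ee_rot: [0.0, 0.132, 0.991, 0.0]
contact_force: [-0.4, -0.4, -0.7]
width: 0.0138
gripper_force: 39.0
```

Run:
```python
from h import *
plan((-86,75,58.3))
```

```text
t 7.68 stand [-86.1  75.1  58.8] q [ 0.28  0.44  1.78 -0.    0.92 -1.02] w 13.8 tilt [-2.e-04  0.e+00 -1.e+00] F [-0.4 -0.4 -0.7] gf 39.0 turn -0.05
(-86, 75, 58.3) [-0.   -0.01  0.02]
```

Request:
drive_tool(rows=[[0,0,0.04,0],[0,0,0.04,0],[0,0,0.04,0],[0,0,0.04,0],[0,0,0.04,0],[0,0,0.04,0],[0,0,0.04,0],[0,0,0.04,0]], grip=35)

```text
clock: 8.35
position: [0.5261, 0.2237, 0.0578]
ee_rot: [0.0, 0.132, 0.991, -0.0]
contact_force: [0.4, -0.6, 0.1]
width: 0.0349
gripper_force: 0.0
```

Request:
drive_tool(rows=[[0,0,-0.3,0],[0,0,-0.8,0],[0,0,-1.4,0],[0,0,-2.2,0],[0,0,-3.0,0],[0,0,-3.8,0],[0,0,-4.6,0],[0,0,-5.2,0]])

```text
clock: 9.02
position: [0.5266, 0.2239, 0.1903]
ee_rot: [0.001, 0.132, 0.991, 0.0]
contact_force: [1.0, -0.4, 0.1]
width: 0.0348
gripper_force: 0.0
```

Request:
drive_tool(rows=[[0.5,0,0,0],[1.0,0,0,0],[1.5,0,0,0],[2.0,0,0,0],[2.5,0,0,0],[3.0,0,0,0],[3.0,0,0,0],[3.0,0,0,0]], grip=80)

```text
clock: 9.68
position: [0.4529, 0.2437, 0.1877]
ee_rot: [0.0, 0.132, 0.991, -0.0]
contact_force: [0.5, -0.2, -0.1]
width: 0.08
gripper_force: 0.0
```

Run:
```python
from h import *
plan((0,0,225),(0,0,137))
a=[]
for n in('scene','top'):
    im,d,c=grab(n);P=(pts(d,c)-O)@S*1000
    hsv=cv2.cvtColor(im,cv2.COLOR_RGB2HSV)
    o=(hsv[...,0]>5)&(hsv[...,0]<18)&(hsv[...,1]>170)&(hsv[...,2]>90)&(abs(P[...,0]+84)<30)&(abs(P[...,1]-75)<30)&(P[...,2]>60)
    print(n,o.sum(),P[o].mean(0) if o.sum() else '')
    k=(d>0)&(P[...,0]>-73)&(P[...,0]<5)&(abs(P[...,1]-75)<5)&(P[...,2]>47)&(P[...,2]<70);q=P[k]
    for x in range(-72,5,8):
        w=q[(q[:,0]>x)&(q[:,0]<=x+8)]
        if len(w):print(x,len(w),np.round(w.mean(0),1))
    g=(d>0)&(P[...,2]>152)&(P[...,2]<170)&(abs(P[...,0])<30)&(abs(P[...,1])<30);print(' grip',g.sum(),P[g].mean(0) if g.sum() else '')
    r,s=(160,170) if n=='scene' else (130,180)
    a.append(cv2.resize(im[r:r+100,s:s+80,::-1],None,fx=5,fy=5,interpolation=2))
cv2.imwrite('pics/pair2.png',np.hstack(a))
```

```text
t 9.68 stand [-162.    75.6  187.7] q [ 0.36  0.23  1.74 -0.    1.17 -0.95] w 80.0 tilt [-2.e-04 -2.e-04 -1.e+00] F [ 0.5 -0.2 -0.1] gf 0.0 turn -0.04
(0, 0, 225) [-6.49 -3.   -1.49]
(0, 0, 137) [-6.49 -3.    2.03]
scene 60 [-89.04780842  74.30252351  65.56193314]
-72 8 [-67.1  74.   53.1]
-64 11 [-60.1  73.8  53.9]
-56 12 [-52.6  74.1  55.3]
-48 13 [-43.9  74.3  52.8]
-40 11 [-35.9  73.7  54.1]
-32 13 [-27.5  73.6  53.7]
-24 10 [-19.9  73.8  54.3]
-16 9 [-12.1  73.8  55.2]
-8 4 [-6.7 73.8 53.9]
 grip 216 [ -1.97031452   0.92174744 156.40011467]
top 23 [-88.9246832   70.8779454   67.42855369]
-72 8 [-67.5  73.5  55. ]
-64 7 [-60.   73.1  55.6]
-56 10 [-52.4  74.6  59.2]
-48 7 [-43.8  73.8  56.3]
-40 8 [-35.7  74.7  55.5]
-32 9 [-27.   74.1  55.3]
-24 8 [-19.6  74.5  54.8]
-16 8 [-12.9  73.7  56.3]
-8 5 [-6.2 72.3 54.8]
 grip 192 [ -0.60199643  -0.71541213 157.92598461]
```

View pics/pair2.png

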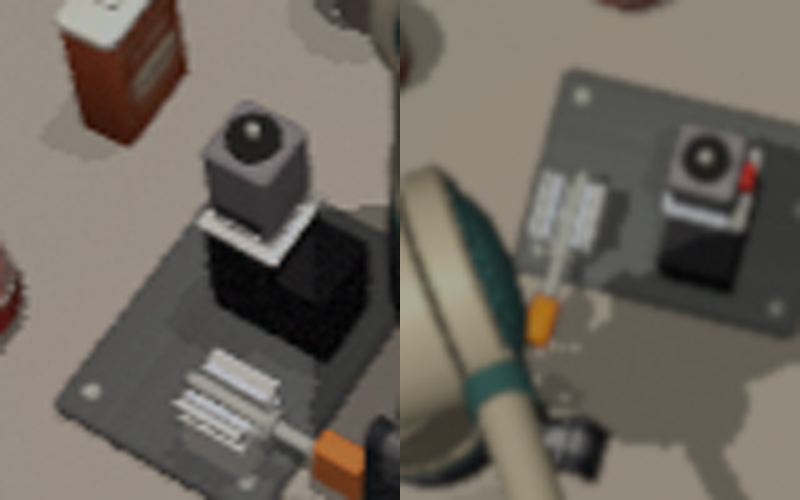

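Left crop: the pin lies in the cradle (225,405) with the paddle at (338,462). Right crop: the shank lies along the slot at (567,230), about 3 mm short of full depth, level and parallel, which is within tolerance. Now the pole.

Request:
drive_tool(rows=[[-0.4,0,-0.9,0],[-1.2,-0.4,-1.5,0],[-2.3,-1.0,-1.5,0],[-3.5,-1.6,-1.5,0],[-4.7,-2.2,-1.5,0],[-5.8,-2.7,-1.5,0],[-6.45,-3.0,-1.5,0],[-6.45,-3.0,-1.5,0]])

```text
clock: 10.45
position: [0.5932, 0.1258, 0.2246]
ee_rot: [0.001, 0.134, 0.991, -0.001]
contact_force: [0.1, -0.0, -1.0]
width: 0.0801
gripper_force: 0.0
```

Run:
```python
from h import *
im,d,c=grab('wrist');cv2.imwrite('pics/w3.png',im[...,::-1])
plan((-1,0,137))
```

```text
t 10.5 stand [  1.3  -1.3 224.6] q [ 0.1   0.34  1.49  0.    1.32 -1.21] w 80.1 tilt [ 8.e-04 -1.e-04 -1.e+00] F [0.1 0.6 0. ] gf 0.0 turn -0.08
(-1, 0, 137) [0.09 0.05 3.5 ]
```

View pics/w3.png

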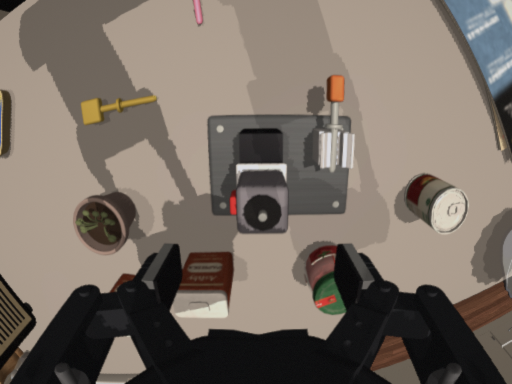

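The wrist view shows the pin parked at (335,120), the grip and stud at (262,205) with the red button at (234,203), and the fingers straddling them. Descending.

Request:
drive_tool(rows=[[0.05,0.04,0.6,0],[0.08,0.04,1.2,0],[0.08,0.04,1.8,0],[0.08,0.04,2.4,0],[0.08,0.04,2.9,0],[0.08,0.04,3.3,0],[0.08,0.04,3.55,0],[0.08,0.04,3.55,0]])

```text
clock: 11.17
position: [0.5865, 0.1308, 0.1352]
ee_rot: [-0.002, 0.132, 0.991, -0.0]
contact_force: [0.5, 0.7, 0.9]
width: 0.0798
gripper_force: 0.0
```

Request:
drive_tool(rows=[[0,0,0,0],[0,0,0,0],[0,0,0,0],[0,0,0,0],[0,0,0,0],[0,0,0,0],[0,0,0,0],[0,0,0,0]], grip=30, newtons=60)

```text
clock: 11.83
position: [0.5884, 0.13, 0.1378]
ee_rot: [0.001, 0.132, 0.991, -0.0]
contact_force: [-1.9, -1.8, 5.9]
width: 0.0353
gripper_force: 60.9
```

Run:
```python
from h import *
plan((-1,0,267))
```

```text
t 11.83 stand [ -1.8   0.6 137.8] q [ 0.1   0.4   1.62 -0.    1.12 -1.2 ] w 35.3 tilt [-1.9e-03  1.0e-04 -1.0e+00] F [-1.9 -1.8  5.9] gf 60.9 turn -0.05
(-1, 0, 267) [-0.04 -0.02 -5.17]
```

Request:
drive_tool(rows=[[0,0,-0.2,0],[0,0,-0.5,0],[0,0,-0.9,0],[0,0,-1.3,0],[0,0,-1.7,0],[0,0,-2.1,0],[0,0,-2.5,0],[0,0,-2.8,0]])

```text
clock: 12.5
position: [0.5884, 0.13, 0.2082]
ee_rot: [0.001, 0.132, 0.991, -0.0]
contact_force: [3.9, -1.4, -3.0]
width: 0.0357
gripper_force: 60.3
```

Request:
drive_tool(rows=[[0,0,-0.2,0],[0,0,-0.5,0],[0,0,-0.9,0],[0,0,-1.3,0],[0,0,-1.7,0],[0,0,-2.0,0],[0,0,-2.2,0],[0,0,-2.3,0]])

```text
clock: 13.17
position: [0.5884, 0.13, 0.265]
ee_rot: [0.001, 0.132, 0.991, -0.0]
contact_force: [6.0, -1.7, -3.2]
width: 0.0354
gripper_force: 60.4
```

Run:
```python
from h import *
plan((-1,0,267))
```

```text
t 13.17 stand [ -1.9   0.6 265. ] q [ 0.1   0.31  1.43 -0.    1.4  -1.2 ] w 35.4 tilt [-1.6e-03  1.0e-04 -1.0e+00] F [ 6.  -1.7 -3.2] gf 60.4 turn -0.05
(-1, 0, 267) [-0.03 -0.02 -0.08]
```

Request:
drive_tool(rows=[[0,0,-0.05,0],[0,0,-0.08,0],[0,0,-0.08,0],[0,0,-0.08,0],[0,0,-0.08,0],[0,0,-0.08,0],[0,0,-0.08,0],[0,0,-0.08,0]])

```text
clock: 13.83
position: [0.5883, 0.13, 0.2663]
ee_rot: [0.001, 0.132, 0.991, -0.0]
contact_force: [4.6, -2.0, -1.4]
width: 0.0354
gripper_force: 60.4
```

Run:
```python
from h import *
plan((-1,0,267))
a=[]
for n in('scene','wrist'):
    im,d,c=grab(n)
    a.append(cv2.resize(im[...,::-1],(400,300)) if n=='wrist' else cv2.resize(im[90:240,130:330,::-1],(400,300),interpolation=2))
    if n=='scene':
        P=(pts(d,c)-O)@S*1000;hsv=cv2.cvtColor(im,cv2.COLOR_RGB2HSV)
        o=(hsv[...,0]>5)&(hsv[...,0]<18)&(hsv[...,1]>170)&(hsv[...,2]>90)&(abs(P[...,0]+84)<30)&(abs(P[...,1]-75)<30)&(P[...,2]>60)
        print('paddle',o.sum(),P[o].mean(0))
cv2.imwrite('pics/end.png',np.hstack(a))
```

```text
t 13.83 stand [ -1.9   0.6 266.3] q [ 0.1   0.31  1.42 -0.    1.41 -1.2 ] w 35.4 tilt [-1.1e-03 -1.0e-04 -1.0e+00] F [ 4.6 -2.  -1.4] gf 60.4 turn -0.05
(-1, 0, 267) [-0.04 -0.02 -0.03]
paddle 60 [-89.56446033  73.8075659   65.30225037]
```

View pics/end.png

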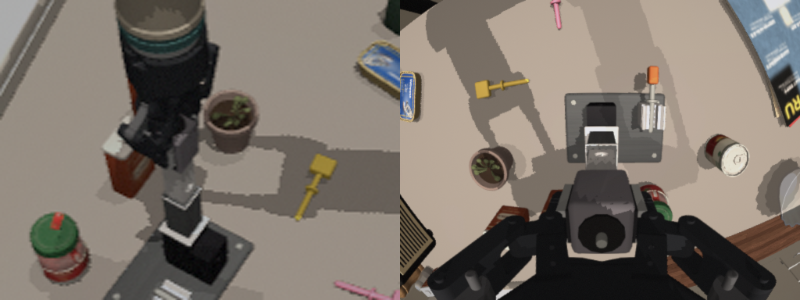

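The pole is extended (about 128 mm of rise) with the inner tube showing at (185,200). The pin is still in the notch at (652,100) and the bystanders are standing. Handing in.

```bash
python3 -c "
from rig import order
print(order.sign_off())"
```

```text
the job is handed in; nothing more can be done
None
```

The job is handed in, but sign-off gave no verdict: the pin lies let go in the side notch about 3 mm short of full depth (within tolerance), the pole was drawn up about 128 mm to its second stop and is still held with the button squeezed, and the bystanders were left standing.

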